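# Open the humidifier's bay in the training-room equipment cupboard

## Task

The demonstration humidifier (the jar with the flow tube and pressure gauge on top) stands in one of the two bays of the open-topped cupboard on the meeting table. Open that bay: push its bifold door inwards at the fold so that both panels fold right back to the stop at the side of the bay. Leave the other bay's door as it is, and do not knock or shift the humidifier.

Things in the scene. Friction and masses are not known exactly. Their poses are not given: they have to be found in the camera images.
- cupboard: Fixed white open-topped two-bay cupboard, 280 deep, 460 wide, walls and divider 150 high, back board only 57. Origin: on the table, mid-front, on the door track; x into the bays, y left along the track (left bay y > 0), z up. Each bay's bifold door has two panels 100 mm between hinge axes, 148 high; the outer panel hangs on the vertical axis x = 0, y = +214 (left) or -214 mm (right).
- left_fold (a point): Fold hinge of the left bay's door: centre of an upright steel post 18 mm in diameter on the fold axis, 150 to 195 mm above the table (point at 172.5). It moves only on a circle of radius 100 mm about the outer axis at y = +214, inwards (+x), from the track line (shut) through 80 degrees to a stop at x = 98, y = 197 mm in the cupboard frame; the inner panel follows along the track.
- right_fold (a point): Fold hinge of the right bay's door: same post and point, mirrored: circle about the outer axis at y = -214, inwards (+x), to a stop at x = 98, y = -197 mm in the cupboard frame. Both doors start 9 to 23 degrees folded, turn lightly (1 to 2 N pushed at the post) and stay where they are left.
- humidifier_mid (a point): Loose oxygen humidifier upright at the back of either bay: clear jar 62 mm in diameter, white 68 mm collar, clear flow tube and 44 mm round gauge on top, 202 mm tall, 0.3 to 0.6 kg, 190 to 210 mm behind the track. Point: on the jar's axis, 100 mm above its underside (112 above the table), z up. The other bay holds only a plain lidded jar 115 mm tall.
Things that resemble listed ones, but are neither listed nor needed, are in the scene too. What is shaped like the part that bears humidifier_mid but black or pink is not meant.

How it is judged:
By the outcome, as a careful person would: the job done as asked, in the order asked, and still so for the second after the job is handed in, with the robot touching nothing.
It also fails if it takes over 32 s, if anything falls off the work surface, if the arm or the gripper's body presses on something with over 40 N, if the wrist force passes 120 N, or if a joint passes its speed limit or range.

## Robot

A 7-joint arm with a two-finger parallel gripper is mounted at the origin on the work surface. World frame = base frame: x ahead of the robot, y to its left, z up, the work surface at z = 0. Lengths are in m, angles in rad, forces in N, time in s.
With the tool pointing down it reaches from about 0.35 to 0.775 m from the base axis. Payload 3.1 kg.
Tool frame: the origin (TCP) lies at the very end of the fingers, on their centre line; the grasp point (between the pads) lies 19 mm behind it (r.hold_point_z is the distance from the TCP to the grasp point, in m); z points along the fingers, y is the line along which they close (so a half turn about z gives the same grasp; the last joint's range is limited). The gripper opens to 85 mm and grips with 20 to 120 N. Pads are 22 mm wide; open, the fingers measure 114 mm over their backs; the gripper's body (76 mm by 85 mm) begins 54 mm behind the grasp point. The pads swing forward as they close: fully open they stand 13 mm farther back than shut.
Start: joints at [1.074, 0.311, 0.014, 1.512, -0.004, 1.319, -0.027], TCP at [0.242, -0.494, 0.231] pointing down, gripper open.
Joint ranges: [-2.7, 2.7], [-0.3, 1.91], [-1.27, 1.3], [0.12, 2.57], [-1.44, 4.58], [0.2, 2.03], [-3.05, 3.05]. Speed limits (rad/s): [2.79, 2.79, 3.14, 3.14, 3.14, 3.14, 3.14].

## Interface

Orientations are given as a unit quaternion [x, y, z, w].
In Python, from bench import r gives the robot as it stands.
- The arm moves only by the tool servo_tool, never from a script. Its argument "commands" is text: rows parted by semicolons, each of 5 numbers parted by spaces: the opening, from 0 (shut) to 1 (fully open), then the shift along the tool's x, y, z in m, then the turn about the tool's z in rad. A call has 1 to 20 rows; each row shifts and turns the commanded pose from where the row before left it, along the tool's axes as they then stand; what a row does not reach is not made up. A row lasts 1/12 s, in which the tool goes at most 41.7 mm and 7.16 degrees, less where a joint would pass 70% of its speed; a pose out of reach is approached as far as the arm can. A call is refused whole if a number of a shift passes 0.0417 or a number of a turn 0.125, either way. A call with a gripper value outside its range is refused whole. The fingers move at their own pace and stop on an object; the grip force is fixed at half the most. Time passes only in rows, so rows that do not move let the fingers close. It gives the time, the measured TCP pose, the force, the opening and the grip force at its end, in the units of the state.
- r.state(): the state, without advancing time (a new reading comes with each control period).
- r.get_image(name): name is "side" or "top" or "wrist"; returns the picture (420x560x3 uint8, red, green, blue); there is no depth.
- r.camera_info(name): a dict with "fx", "fy", "cx", "cy" (pixels), "R" (3x3) and "t" (3): a world point X has camera coordinates R X + t. Camera axes: x right, y down, z forward; pixel columns grow to the right and rows downward; lengths in m; the calibration is good to about 2 mm. A picture is of the moment at which its call begins: read the wrist's pose just before it. camera_info takes no time and is no camera call; for the wrist camera it gives the pose at the moment of the call.
- r.job_done(): hands the job in; it is judged then, once.
Trained networks look in the newest picture that a camera, given by its name, has taken for a name from the list of things; names that differ only in an ending like _2 or _b are one class to them, and where a whole thing is asked for, a point or a joint stands for the part that bears it (a point fixed in the world has none). Each returns a list of dicts, best first, with "score" (0 to 1); they miss things now and then, are a little off and sometimes report something else, mostly with a low value. They report only what shows in the picture. A call takes as long as a camera call. They do not tell look-alikes from the thing itself.
- r.recognise(camera, label): "location" ([x, y, z] in m, in world coordinates, good to about 4 mm: the middle of the surface that is visible of it).
- r.silhouettes(camera, label): "pixels" (420x560 bool, what is visible of it).
The state is a dict: "time_s": time; "qpos": joint angles; "qd": joint speeds; "joint_torque": joint torques, N m; "tcp_pos": TCP position; "tool_rot": TCP orientation; "contact_force": force on the tool from outside, world axes, zero at the start; "wrist_torque": the same for the moment, N m; "grip_width": finger opening in m; "grasp_force": force on a finger pad.
Only numpy, scipy, OpenCV 4.12 (cv2) and the standard library are available. Lean on these libraries where they do the work, as an engineer would, in place of code of your own. Each camera call takes 0.05 s, during which the arm holds its last target. There are 200 camera calls.

## Working session

There is one attempt and no reset: what is moved stays moved. The work goes in short steps, Python scripts to look and compute and a tool call to move; the robot and the scene stay as the last step left them, time stands still between calls to the robot, and variables do not carry over. Pictures are saved under pics/ and viewed, at most 10 in all, crops included, and the job is handed in when it is done.

Besides the shell and the picture viewer there is one more tool, called after ">>>" as a command line: name --argument value ..., lists and objects as JSON in quotes. servo_tool: Moves the arm, as the interface text tells. Its arguments: {"type":"object","properties":{"commands":{"type":"string"}},"required":["commands"]}

```bash
mkdir -p pics; python3 - <<'E'
from bench import r
import cv2,numpy as np
for c in ["top","side"]:
    im=r.get_image(c); cv2.imwrite(f"pics/{c}0.png",im[:,:,::-1])
    for l in ["cupboard","left_fold","right_fold","humidifier_mid"]:
        for d in r.recognise(c,l)[:4]: print(c,l,round(d["score"],2),np.round(d["location"],3))
s=r.state();print(s["time_s"],s["tcp_pos"],s["tool_rot"])
E
```

```text
top cupboard 0.79 [0.623 0.021 0.01 ]
top left_fold 0.95 [0.536 0.161 0.146]
top right_fold 0.62 [ 0.506 -0.085  0.15 ]
top humidifier_mid 0.94 [0.754 0.34  0.117]
top humidifier_mid 0.87 [0.703 0.079 0.145]
top humidifier_mid 0.8 [ 0.694 -0.299  0.115]
top humidifier_mid 0.69 [0.385 0.017 0.115]
side cupboard 0.77 [0.615 0.01  0.079]
side cupboard 0.27 [ 0.513 -0.084  0.115]
side left_fold 0.94 [0.542 0.147 0.121]
side right_fold 0.31 [0.614 0.008 0.077]
side humidifier_mid 0.97 [ 0.389 -0.003  0.114]
side humidifier_mid 0.95 [ 0.711 -0.325  0.115]
side humidifier_mid 0.81 [0.775 0.336 0.126]
side humidifier_mid 0.64 [0.725 0.066 0.155]
0.5 [ 0.24162051 -0.49407337  0.23128554] [ 9.74251984e-01  2.25461906e-01 -1.56054617e-06 -1.20357360e-05]
```

View pics/top0.png

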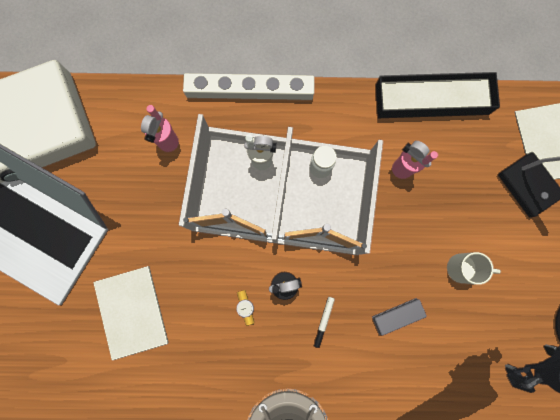

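View pics/side0.png

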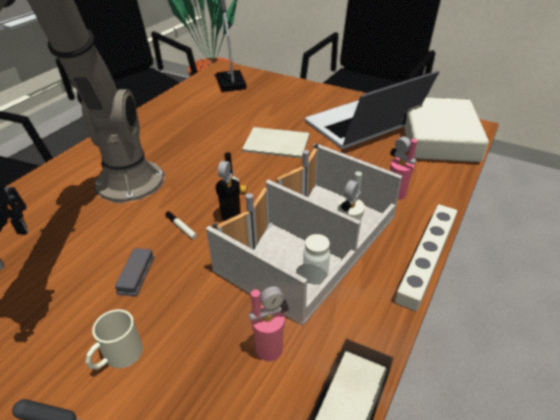

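Clear jar with white collar is at top (262,147), in the left bay. The look-alikes are pink at (163,130) and (412,160), black at (286,286), and a plain jar in the right bay at (324,160). The posts are at (227,214) left and (326,230) right. Next: a close crop to check the choice and get the cupboard corners.

```bash
python3 - <<'E'
from bench import r
import cv2,numpy as np
im=r.get_image("top")[:,:,::-1]
cv2.imwrite("pics/top1.png",cv2.resize(im[105:265,175:390],None,fx=3.7,fy=3.7,interpolation=cv2.INTER_CUBIC))
for c in ["top","side"]:
    if c=="side": r.get_image(c)
    for l in ["left_fold","right_fold"]:
        for d in r.silhouettes(c,l)[:2]:
            v,u=np.nonzero(d["pixels"]);print(c,l,round(d["score"],2),len(u),u.min(),u.max(),v.min(),v.max(),u.mean().round(1),v.mean().round(1))
            k=r.camera_info(c)
            print(" top end",u[v==v.min()].mean(),"bottom",u[v==v.max()].mean())
k=r.camera_info("top");print(k)
E
```

```text
top left_fold 0.58 748 189 267 209 236 226.2 221.4
 top end 225.0 bottom 265.0
top right_fold 0.92 768 282 361 224 249 324.5 235.9
 top end 326.0 bottom 351.5
top right_fold 0.52 701 189 266 209 235 226.0 221.4
 top end 225.5 bottom 264.0
side left_fold 0.94 1067 276 318 148 196 302.0 174.6
 top end 315.0 bottom 306.5
side left_fold 0.28 1529 218 268 189 248 248.8 221.6
 top end 264.5 bottom 252.0
side right_fold 0.87 1683 217 268 188 249 249.0 221.3
 top end 265.0 bottom 252.5
{'fx': 426.9860991054996, 'fy': 426.9860991054996, 'cx': 280.6631337483345, 'cy': 213.63964305616716, 'R': array([[ 0.01506974, -0.99987526,  0.00472975],
       [-0.99212205, -0.0155409 , -0.12430734],
       [ 0.12436533, -0.00281921, -0.99223249]]), 't': array([0.01932493, 0.56628456, 1.10434462])}
```

View pics/top1.png

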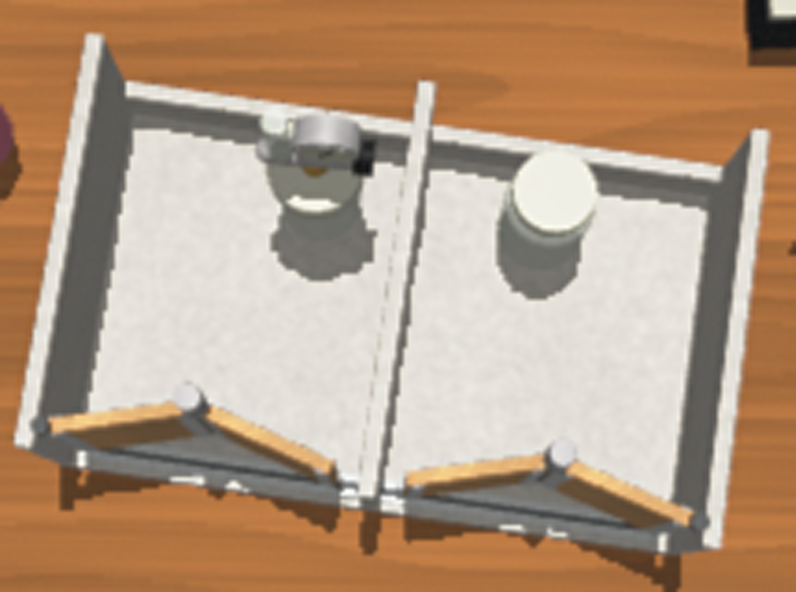

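Crop confirms it: the clear jar with gauge and flow tube is in the left bay at about crop (315,150), and the plain lidded jar is in the right bay (555,190). The left post top is at crop (189,396).

```bash
cat >h.py <<'E'
from bench import r
import numpy as np
def w(u,v,z,c="top"):
    k=r.camera_info(c);d=k["R"].T@[(u-k["cx"])/k["fx"],(v-k["cy"])/k["fy"],1];o=-k["R"].T@k["t"]
    return o+d*(z-o[2])/d[2]
E
python3 - <<'E'
from h import *
c=lambda a,b,z:w(a/3.7+174.6,b/3.7+104.6,z)[:2]
P=dict(LB=(93,36,.15),LF=(27,442,.15),RB=(760,133,.15),RF=(713,546,.15),DB=(426,84,.15),DF=(370,496,.15),Lh=(42,426,.15),Rh=(699,522,.15),Lp=(189,396,.195),Rp=(563,454,.195))
P={k:c(*v) for k,v in P.items()}
for k,v in P.items(): print(k,v.round(4))
L,R=P["Lh"],P["Rh"]
print("hinge dist",np.linalg.norm(L-R),"yaw deg",np.degrees(np.arctan2(*(-(L-R)[0],(L-R)[1]))), "widths",np.linalg.norm(P["LF"]-P["RF"]),np.linalg.norm(P["LB"]-P["LF"]))
yaw=np.arctan2(-(L-R)[0],(L-R)[1]);o=(L+R)/2;M=np.array([[np.cos(yaw),-np.sin(yaw)],[np.sin(yaw),np.cos(yaw)]])
for k,v in P.items(): print(k,"cup",(M.T@(v-o)).round(4))
for a in [0,10,15,20,35,50,65,80]:
    A=np.radians(a);print(a,(o+M@[.1*np.sin(A),.214-.1*np.cos(A)]).round(4),"tangent",a+np.degrees(yaw).round(1))
print("o",o,"hum",[d["location"] for d in r.recognise("top","humidifier_mid")[:2]])
E
```

```text
LB [0.7954 0.2318]
LF [0.5228 0.2638]
RB [ 0.7361 -0.2126]
RF [ 0.4626 -0.1787]
DB [0.766  0.0093]
DF [0.4913 0.0419]
Lh [0.5333 0.2546]
Rh [ 0.4778 -0.1698]
Lp [0.5486 0.1546]
Rp [ 0.5161 -0.0773]
hinge dist 0.4280351500346162 yaw deg -7.444895404777553 widths 0.44657616139768336 0.27450060886183086
LB cup [0.2628 0.2253]
LF cup [-0.0116  0.2218]
RB cup [ 0.2616 -0.223 ]
RF cup [-0.014  -0.2248]
DB cup [0.2625 0.0009]
DF cup [-0.0141 -0.0024]
Lh cup [0.    0.214]
Rh cup [ 0.    -0.214]
Lp cup [0.0281 0.1168]
Rp cup [ 0.0259 -0.1173]
0 [0.5203 0.1554] tangent -7.4
10 [0.5378 0.1547] tangent 2.5999999999999996
15 [0.5465 0.1555] tangent 7.6
20 [0.555 0.157] tangent 12.6
35 [0.5796 0.1659] tangent 27.6
50 [0.6009 0.1809] tangent 42.6
65 [0.6177 0.2009] tangent 57.6
80 [0.6287 0.2246] tangent 72.6
o [0.50557519 0.04238822] hum [[0.3826, 0.0128, 0.1158], [0.6952, -0.2995, 0.1159]]
```

>>> servo_tool --commands "0.14 0 0 -0.025 0;0.14 0 0 -0.025 0;0.14 0.029 -0.0249 0 0;0.14 0.029 -0.0249 0 0;0.14 0.029 -0.0249 0 0;0.14 0.029 -0.0249 0 0;0.14 0.029 -0.0249 0 0;0.14 0.029 -0.0249 0 0;0.14 0.029 -0.0249 0 0;0.14 0.029 -0.0249 0 0;0.14 0.029 -0.0249 0 0;0.14 0.029 -0.0249 0 0;0.14 0.029 -0.0249 0 0;0.14 0.029 -0.0249 0 0;0.14 0.029 -0.0249 0 0;0.14 0.029 -0.0249 0 0;0.14 0.029 -0.0249 0 0;0.14 0.029 -0.0249 0 0;0.14 0.029 -0.0249 0 0;0.14 0 0 0 0"

```text
time_s: 2.52
tcp_pos: [0.499, 0.1128, 0.2812]
tool_rot: [0.973, 0.232, 0.001, -0.004]
contact_force: [-0.5, 0.8, 0.5]
grip_width: 0.0118
grasp_force: 0.0
```

>>> servo_tool --commands "0.14 0.012 -0.008 0 0;0.14 0.011 -0.008 0 0;0.14 0 0 0.02 0;0.14 0 0 0.02 0;0.14 0 0 0 0;0.14 0 0 0 0;0.14 0 0 0 0"

```text
time_s: 3.1
tcp_pos: [0.5126, 0.1271, 0.2423]
tool_rot: [0.974, 0.225, 0.001, 0.0]
contact_force: [-0.2, 0.1, 0.4]
grip_width: 0.012
grasp_force: 0.0
```

```bash
python3 - <<'E'
from h import *
import cv2
im=r.get_image("top")[:,:,::-1]
im2=r.get_image("wrist")[:,:,::-1]
a=cv2.resize(im[120:270,175:340],(440,400),interpolation=cv2.INTER_CUBIC);b=cv2.resize(im2,(360,270))
o=np.zeros((400,800,3),np.uint8);o[:,:440]=a;o[:270,440:]=b;cv2.imwrite("pics/s2.png",o)
s=r.state();print(s["time_s"],s["tcp_pos"],s["tool_rot"],s["qpos"])
E
```

```text
3.2 [0.51300046 0.12733898 0.24278782] [9.74301492e-01 2.25243698e-01 1.37089211e-03 5.42354431e-06] [ 0.16619574  0.30957419 -0.5741052   1.53464391  0.17104097  1.34504723
 -1.54052608]
```

View pics/s2.png

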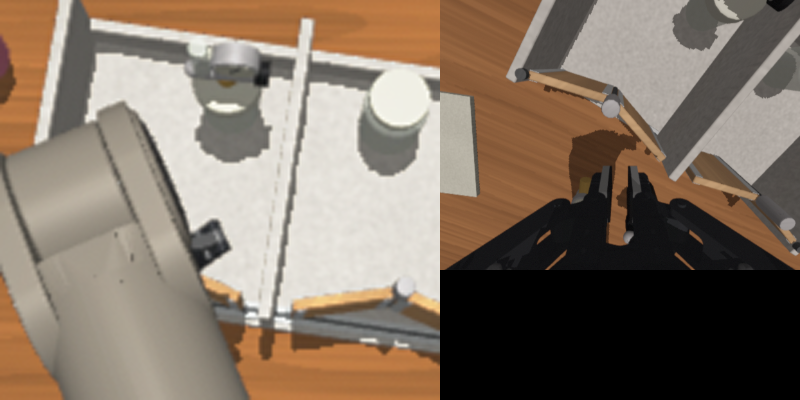

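The picture shows the post top at (612,105) in the wrist view, just ahead and slightly left of the finger gap at (620,180). The humidifier is undisturbed. I'll check the post position from the wrist camera.

```bash
python3 - <<'E'
from h import *
import cv2
print(w(267.6,163,.195,"wrist"), w((521-440)*560/360,75*420/270,.15,"wrist"))
k=r.camera_info("wrist");print(-k["R"].T@k["t"])
E
```

```text
[0.55122779 0.15326075 0.195     ] [0.52950424 0.25331845 0.15      ]
[0.58410654 0.16153588 0.38429962]
```

>>> servo_tool --commands "0.14 0 -0.004 0.02 0;0.14 0 -0.004 0.02 0;0.14 0 0 0.02 0;0.14 0 0 0.018 0;0.14 0 0 0 0;0.14 0 0 0 0;0.14 0 0 0 0"

```text
time_s: 3.78
tcp_pos: [0.5099, 0.1348, 0.165]
tool_rot: [0.974, 0.225, 0.002, -0.0]
contact_force: [0.3, 0.7, 0.2]
grip_width: 0.0115
grasp_force: 0.0
```

```bash
python3 - <<'E'
from h import *
s=r.state();p=s["tcp_pos"];q=s["tool_rot"];h=np.arctan2(2*q[0]*q[1],q[0]**2-q[1]**2)
print(s["time_s"],p,np.degrees(h),s["contact_force"])
H=np.array([.5333,.2546]);yaw=np.radians(-7.44)
def tgt(a,h):
    A=np.radians(a)+yaw; post=H+.1*np.array([np.sin(A),-np.cos(A)]); return post-.0177*np.array([np.cos(h),np.sin(h)])
c=p[:2];hs=h
for i,a in enumerate(np.linspace(16,80,17)):
    hn=h+np.radians(40)*i/16; t=tgt(a,hn); d=t-c
    print(round(a),(d@[np.cos(hs),np.sin(hs)]).round(4),(d@[np.sin(hs),-np.cos(hs)]).round(4),-round(hn-hs,4),t.round(3))
    c=t;hs=hn
E
```

```text
3.7833 [0.50988051 0.13477424 0.16500355] 26.041795726119076 [0.31329998 0.68226619 0.24432591]
16 0.0259 -0.002 -0.0 [0.532 0.148]
20 0.0067 0.0026 -0.0436 [0.539 0.149]
24 0.0068 0.0025 -0.0436 [0.547 0.15 ]
28 0.0068 0.0023 -0.0436 [0.554 0.151]
32 0.0069 0.0021 -0.0436 [0.561 0.153]
36 0.0069 0.0019 -0.0436 [0.567 0.156]
40 0.0069 0.0017 -0.0436 [0.574 0.159]
44 0.007 0.0016 -0.0436 [0.58  0.162]
48 0.007 0.0014 -0.0436 [0.586 0.166]
52 0.007 0.0012 -0.0436 [0.592 0.17 ]
56 0.007 0.001 -0.0436 [0.597 0.175]
60 0.007 0.0008 -0.0436 [0.602 0.18 ]
64 0.007 0.0006 -0.0436 [0.607 0.185]
68 0.007 0.0005 -0.0436 [0.611 0.19 ]
72 0.007 0.0003 -0.0436 [0.615 0.196]
76 0.007 0.0001 -0.0436 [0.618 0.202]
80 0.0069 -0.0001 -0.0436 [0.622 0.208]
```

Approach and push the first half, then check.

>>> servo_tool --commands "0.14 0.009 -0.001 0 0;0.14 0.009 -0.001 0 0;0.14 0.008 0 0 0;0.14 0.0067 0.0026 0 -0.044;0.14 0.0068 0.0025 0 -0.044;0.14 0.0068 0.0023 0 -0.044;0.14 0.0069 0.0021 0 -0.044;0.14 0.0069 0.0019 0 -0.044;0.14 0.0069 0.0017 0 -0.044;0.14 0.007 0.0016 0 -0.044;0.14 0 0 0 0;0.14 0 0 0 0"

```text
time_s: 4.78
tcp_pos: [0.5795, 0.1626, 0.1633]
tool_rot: [0.928, 0.372, 0.0, -0.0]
contact_force: [-0.4, 0.2, 0.1]
grip_width: 0.0123
grasp_force: 0.0
```

```bash
python3 - <<'E'
from h import *
import cv2
cv2.imwrite("pics/w3.png",r.get_image("wrist")[:,:,::-1])
s=r.state();print(s["time_s"],s["tcp_pos"],s["tool_rot"],s["contact_force"],s["qpos"].round(2) if hasattr(s["qpos"],"round") else s["qpos"])
E
```

```text
4.8333 [0.57904359 0.16245829 0.16326706] [ 9.28259989e-01  3.71931794e-01  7.83194349e-05 -3.56417389e-04] [ 0.70197662  0.96720833 -0.18355572] [ 0.1   0.53 -0.6   1.45  0.3   1.26 -1.34]
```

View pics/w3.png

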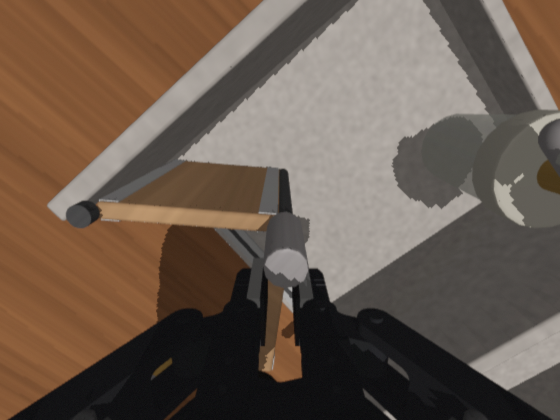

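The post sits in the groove of the fingertips at (286,260), the door is about half folded, and the humidifier is well clear at (530,170). I'll keep pushing.

>>> servo_tool --commands "0.14 0.007 0.0014 0 -0.044;0.14 0.007 0.0012 0 -0.044;0.14 0.007 0.001 0 -0.044;0.14 0.007 0.0008 0 -0.044;0.14 0.007 0.0006 0 -0.044;0.14 0.007 0.0005 0 -0.044;0.14 0.007 0.0003 0 -0.044;0.14 0.006 0.0001 0 -0.044;0.14 0.005 0 0 -0.044;0.14 0 0 0 0;0.14 0 0 0 0;0.14 0 0 0 0"

```text
time_s: 5.83
tcp_pos: [0.6184, 0.2059, 0.1633]
tool_rot: [0.837, 0.547, -0.0, -0.0]
contact_force: [-0.8, 0.8, -0.1]
grip_width: 0.012
grasp_force: 0.0
```

>>> servo_tool --commands "0.14 0.002 0 0 0;0.14 0 0 0 0;0.14 0 0 0 0"

```text
time_s: 6.08
tcp_pos: [0.6193, 0.2066, 0.1632]
tool_rot: [0.837, 0.547, -0.001, 0.001]
contact_force: [-0.7, -2.5, 1.1]
grip_width: 0.0119
grasp_force: 1.1
```

>>> servo_tool --commands "0.14 0.002 0 0 0;0.14 0.001 0 0 0;0.14 0 0 0 0;0.14 0 0 0 0"

```text
time_s: 6.42
tcp_pos: [0.6206, 0.207, 0.1628]
tool_rot: [0.837, 0.546, -0.002, 0.002]
contact_force: [-2.0, -6.5, 1.7]
grip_width: 0.0118
grasp_force: 2.4
```

>>> servo_tool --commands "0.14 0.002 0 0 0;0.14 0.001 0 0 0;0.14 0 0 0 0;0.14 0 0 0 0"

```text
time_s: 6.75
tcp_pos: [0.6214, 0.2073, 0.1626]
tool_rot: [0.838, 0.546, -0.004, 0.003]
contact_force: [-3.8, -9.2, 3.9]
grip_width: 0.0117
grasp_force: 4.6
```

```bash
python3 - <<'E'
from h import *
import cv2
cv2.imwrite("pics/w4.png",r.get_image("wrist")[:,:,::-1])
E
```

```text
(no output)
```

View pics/w4.png

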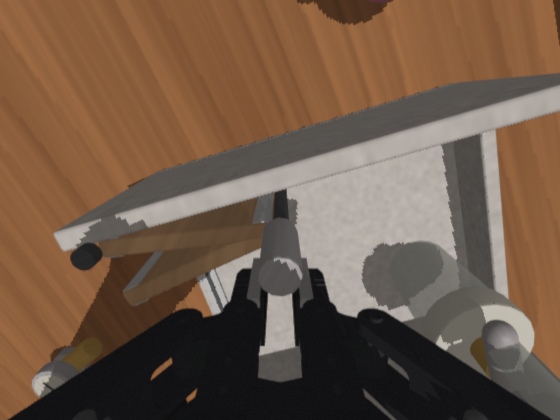

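The post is at the stop: force has risen to 10 N with almost no motion, and the panels lie folded at the side wall. Backing off and lifting clear.

>>> servo_tool --commands "0.14 -0.006 0 0 0;0.14 -0.01 0 0 0;0.14 -0.012 0 0 0;0.14 -0.012 0 0 0;0.14 0 0 -0.03 0;0.14 0 0 -0.03 0;0.14 0 0 -0.03 0;0.14 0 0 -0.03 0;0.14 -0.035 0.02 0 0;0.14 -0.035 0.02 0 0;0.14 -0.035 0.02 0 0;0.14 -0.035 0.02 0 0;0.14 -0.035 0.02 0 0;0.14 -0.035 0.02 0 0;0.14 -0.035 0.02 0 0;0.14 -0.035 0.02 0 0;0.14 -0.035 0 0 0;0.14 -0.035 0 0 0;0.14 0 0 0 0;0.14 0 0 0 0"

```text
time_s: 8.47
tcp_pos: [0.6119, -0.2116, 0.2833]
tool_rot: [0.838, 0.545, 0.0, 0.0]
contact_force: [0.4, 0.6, -0.1]
grip_width: 0.012
grasp_force: 0.0
```

```bash
python3 - <<'E'
from h import *
import cv2
im=r.get_image("top")[:,:,::-1]
cv2.imwrite("pics/t5.png",cv2.resize(im[105:265,175:390],None,fx=3.7,fy=3.7,interpolation=cv2.INTER_CUBIC))
s=r.state();print(s["time_s"],s["tcp_pos"],s["contact_force"])
E
```

```text
8.5167 [ 0.61261698 -0.20833539  0.28345722] [ 0.30934067  0.85100604 -0.17715104]
```

View pics/t5.png

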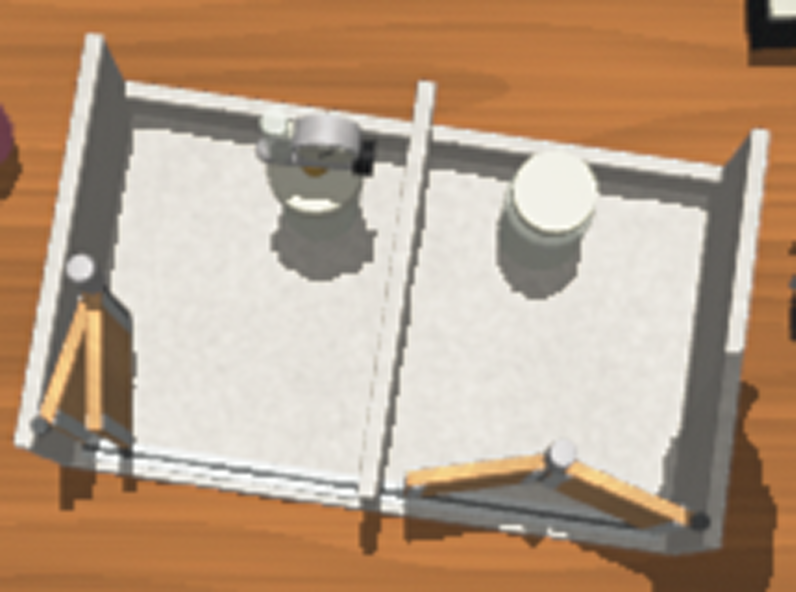

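The left door is folded against the wall with its post at crop (81,268). The humidifier (315,150) and the right door post (563,454) are where they started. I'll check the fold angle and hand in if it is right.

```bash
python3 - <<'E'
from h import *
p=w(81/3.7+174.6,268/3.7+104.6,.195)[:2]-[.5333,.2546]
a=np.degrees(np.arctan2(p[0],-p[1]))+7.44
print(np.linalg.norm(p),a)
if a>77.5: print(r.job_done())
E
```

```text
0.09957378548115886 79.89096363200026
the job is handed in; nothing more can be done
None
```

The left bay, where the humidifier stands, is open and the job is handed in: its door is folded back to the stop (79.9° measured, stop at 80°), and the top picture shows the humidifier and the right door where they started.

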